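# Slide the instrument case home against the service spine

### The job

Someone has left the tall aluminium instrument case standing out in the working area of the bench: with the fingers, push it back into its place midway between the mini centrifuge and the stirrer, until its back is flat against the raised service spine. It is thin and heavy and tips if pushed high, so push only on its base, below the cover, and let it slide upright on its feet; do not lift it or touch its cover or carrying handle with the fingers. The centrifuge, the stirrer and the glassware stay where they are.

Things in the scene. Friction and masses are not known exactly. Their poses are not given: they have to be found in the camera images.
- case: aluminium hood case, about 2 kg, on four 6 mm rubber feet. Its base box is 114 mm deep (x), 264 wide (y), heights 6 to 66 mm, and juts 12 mm beyond the cover above. Flat base front at x = -57 mm faces the robot, yawed up to 0.22 rad; flat back at x = +57. Origin: centre of underside, on the bench. Sliding takes 8 to 17 N (friction 0.6); feet end 42 mm from the middle, so pushing above 60 mm can tip it
- cover: tall cover of the case, latched on its base and moving with it: 90 mm deep (x), 240 wide (y), from 66 to 250 mm above the bench, black carrying handle on top (110 mm along y, topmost at 287 mm). Origin: centre of its lower edge, 66 mm above the case's origin. The fingers must not bear on it
- case_back (a point): middle of the base's flat back at bench level, 57 mm behind the case's origin along its x; axes as the case. Two fingertips spread along y push the base's front without the case swinging, and by friction take it along when the push goes up to some 20 degrees aslant
- spine: raised service spine along the bench, a fixed grey duct 100 mm tall, 140 deep, 1.5 m long along y, sockets and bottles on it away from the case's place. Its flat front is at x = 0 of its own frame, facing the robot; x points away from the robot, y along the spine. Origin at bench level on that front, midway between centrifuge and stirrer
- spine_face (a point): the point on the spine's front, at bench level, midway between centrifuge and stirrer, where the middle of the case's back belongs; axes as the spine
- centrifuge: mini centrifuge, a loose round white machine with blue domed lid, 150 mm across, 125 mm tall, against the spine 252 mm to one side of the case's place (either side). Origin: centre of its underside
- stirrer: magnetic stirrer, a loose white box 150 by 150 mm with a round aluminium plate on top, 92 mm tall, against the spine 252 mm to the other side; knobs reach 12 mm out of its front. The clear gap between the two machines is 354 mm. Origin: centre of its underside
- bottle: amber glass reagent bottle with black cap, 66 mm across, 150 mm tall, loose, standing to one side of the case and nearer the robot. Origin: centre of its underside
- beaker: open glass beaker, 72 mm across, 90 mm tall, loose, standing on the other side. Origin: centre of its underside

How it is judged:
By the outcome, as a careful person would: the job done as asked, in the order asked, and still so for the second after the job is handed in, with the robot touching nothing.
It also fails if it takes over 64 s, if anything falls off the work surface, if the arm or the gripper's body presses on something with over 40 N, if the wrist force passes 120 N, or if a joint passes its speed limit or range.

### The arm

A 6-joint arm with a two-finger parallel gripper is mounted at the origin on the work surface. World frame = base frame: x ahead of the robot, y to its left, z up, the work surface at z = 0. Lengths are in m, angles in rad, forces in N, time in s.
With the tool pointing down it reaches from about 0.275 to 0.875 m from the base axis. Payload 12.5 kg.
Tool frame: the origin (TCP) lies midway between the tips of the shut fingers; the grasp point (between the pads) lies 19 mm behind it; z points along the fingers, y is the direction in which the jaws open and shut (so a half turn about z gives the same grasp; the last joint's range is limited). The gripper opens to 85 mm and grips with 20 to 120 N. Pads are 22 mm wide; open, the fingers measure 114 mm over their backs; the gripper's body (76 mm by 85 mm) begins 54 mm behind the grasp point. The pads swing forward as they close: fully open they stand 13 mm farther back than shut.
Start: joints at [-1.224, 0.351, 1.652, -0, 1.139, -0.085], TCP at [0.23, -0.499, 0.231] pointing down, gripper open.
Joint ranges: [-2.75, 2.75], [-0.79, 2.1], [0.01, 2.65], [-1.57, 4.71], [0.07, 3.14], [-2.87, 2.87]. Speed limits (rad/s): [2.22, 2.22, 2.79, 3.14, 3.14, 3.14].

### API

Orientations are given as a unit quaternion [x, y, z, w].
In Python, from workcell import * gives the robot as it stands.
- The arm moves only by the tool apply_moves, never from a script. Its argument "targets" is a list of rows, each a list of 2 entries, a list of its own where there are three numbers: the shift along the tool's x, y, z in cm, then the turn, a rotation vector about the tool's x, y, z in rad. In form: [[[x, y, z], [rx, ry, rz]], ...]. A call has 1 to 10 rows; each row is the pose to reach, as a shift and turn from the pose commanded when the call began, along the tool's axes at that moment; what a row does not reach only later rows make up. A row lasts 1/8 s, in which the tool goes at most 62.5 mm and 10.7 degrees, less where a joint would pass 70% of its speed; a pose out of reach is approached as far as the arm can. A call with a gripper value outside its range is refused whole. "gripper" is the opening, from -1 (shut) to 1 (fully open), so that 0 is half open, set as the call begins (left out, the last holds). The fingers move at their own pace and stop on an object; "force" is the grip in N (left out, the last holds). Time passes only in rows, so rows that repeat a pose let the fingers close. It gives the time, the measured TCP pose, the force and the opening at its end, in the units of the state.
- read_state(): the state, without advancing time (a new reading comes with each control period).
- read_camera(name): name is "side" or "top"; returns (picture, depth): 400x640x3 uint8, red, green, blue; 400x640 float32, m along the optical axis (not along the pixel's ray), 0 where there is no reading.
- camera_info(name): a dict with "fovy" (degrees; the focal length in pixels is half the picture's height over the tangent of half this angle, whatever the lens; pixels are square), "cx", "cy" (the principal point, pixels), "R" (3x3) and "t" (3): a world point X has camera coordinates R X + t. Camera axes: x right, y down, z forward; pixel columns grow to the right and rows downward; lengths in m; the calibration is good to about 2 mm. A picture is of the moment at which its call begins. camera_info takes no time and is no camera call.
- finish_job(): hands the job in, once; it reports no verdict.
Trained networks look in the newest picture that a camera, given by its name, has taken for a name from the list of things; names that differ only in an ending like _2 or _b are one class to them, and where a whole thing is asked for, a point or a joint stands for the part that bears it (a point fixed in the world has none). Each returns a list of dicts, best first, with "score" (0 to 1); they miss things now and then, are a little off and sometimes report something else, mostly with a low value. They report only what shows in the picture. A call takes as long as a camera call.
- cut_out(camera, query): "pixels" (400x640 bool, what is visible of it) and "box" ([left, top, right, bottom] in pixels, round what is visible of it).
The state is a dict: "time_s": time; "joint_positions": joint angles; "qd": joint speeds; "joint_efforts": joint torques, N m; "tool_pos": TCP position; "ee_rot": TCP orientation; "contact_force": force on the tool from outside, world axes, zero at the start; "torque": the same for the moment, N m; "grip_width": opening from 0.0 (shut) to 1.0 (fully open).
Only numpy, scipy, OpenCV 4.12 (cv2) and the standard library are available. Lean on these libraries where they do the work, as an engineer would, in place of code of your own. Each camera call takes 0.05 s, during which the arm holds its last target.

## Working session

There is one attempt and no reset: what is moved stays moved. The work goes in short steps, Python scripts to look and compute and a tool call to move; the robot and the scene stay as the last step left them, time stands still between calls to the robot, and variables do not carry over. Pictures are saved under pics/ and viewed, and the job is handed in when it is done.

Besides the shell and the picture viewer there is one more tool, called after "Call:" by a JSON object that holds its "name" and its "arguments". apply_moves: Moves the arm, as the interface text tells. Its arguments: {"type":"object","properties":{"targets":{"type":"array"},"gripper":{"type":"number"},"force":{"type":"number"}},"required":["targets"]}

```bash
ls; mkdir -p pics
python3 - <<'E'
from workcell import *
import cv2
s=read_state(); print(s)
for n in ("side","top"):
    p,d=read_camera(n); cv2.imwrite(f"pics/{n}0.png",p[:,:,::-1]); i=camera_info(n); print(n,i)
E
```

```text
pics
{'time_s': 0.0, 'joint_positions': array([-1.22361062e+00,  3.51238466e-01,  1.65241784e+00,  5.35310418e-07,
        1.13914036e+00, -8.45773402e-02]), 'qd': array([-0.00026249, -0.00120944, -0.00163903,  0.00100953,  0.00210413,
        0.00091932]), 'joint_efforts': array([ 1.02446043e-03, -5.06094825e+01, -2.91405970e+01, -1.68047353e-05,
        4.57556351e-03,  6.12298010e-06]), 'tool_pos': array([ 0.2300791 , -0.49919085,  0.23075959]), 'ee_rot': array([ 9.76787791e-01,  2.14208426e-01, -7.85780187e-05, -5.96855715e-04]), 'contact_force': array([-0.83268143, -0.22863056,  0.09375062]), 'torque': array([ 0.04937429,  0.0381155 , -0.00292672]), 'grip_width': 0.9989636300480085}
side {'fovy': 48.45597105326716, 'cx': 322.9800260608336, 'cy': 195.10088123855218, 'R': array([[ 0.85291177,  0.52202646, -0.00546745],
       [ 0.44380186, -0.73054033, -0.51899011],
       [-0.27492076,  0.44022631, -0.85476276]]), 't': array([-0.55716076, -0.21594222,  1.55226143])}
top {'fovy': 42.584745350748605, 'cx': 319.5825339380135, 'cy': 202.88537460725698, 'R': array([[-0.01767407, -0.99982034, -0.00684939],
       [-0.99549791,  0.01823486, -0.0930129 ],
       [ 0.09312109,  0.00517464, -0.99564134]]), 't': array([0.03402127, 0.64278736, 1.41370379])}
```

View pics/side0.png

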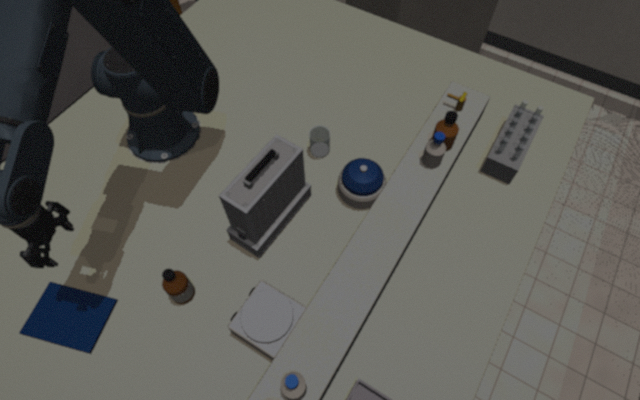

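View pics/top0.png

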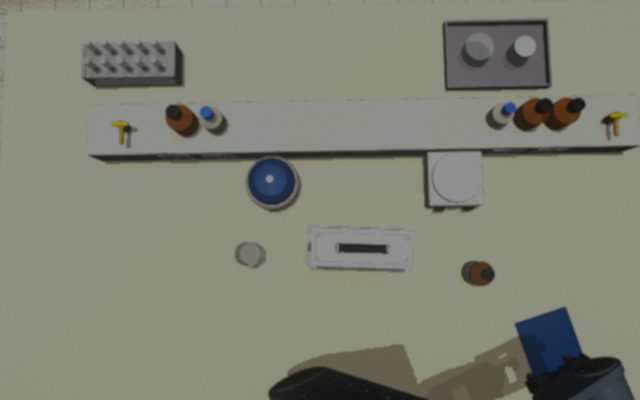

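```bash
cat > h.py <<'E'
from workcell import *
import numpy as np, cv2
def cloud(n,d):
    i=camera_info(n); f=200/np.tan(np.radians(i["fovy"])/2)
    v,u=np.mgrid[0:400,0:640]
    pc=np.stack([(u-i["cx"])/f*d,(v-i["cy"])/f*d,d],-1)
    X=(pc-i["t"])@i["R"]; X[d<=0]=np.nan
    return X
E
python3 - <<'E'
from h import *
for n in ("top","side"):
    p,d=read_camera(n); X=cloud(n,d); np.save(f"{n}.npy",X)
    M={}
    for q in ("case","cover","centrifuge","stirrer","bottle","beaker","spine"):
        r=cut_out(n,q)
        print(n,q,[(round(a["score"],2),a["box"]) for a in r][:3])
        if r:
            M[q]=r[0]["pixels"]; Y=X[M[q]]; Y=Y[~np.isnan(Y[:,0])]
            print(np.percentile(Y,[1,50,99],axis=0).round(3).tolist())
    np.savez(f"{n}_m.npz",**M)
E
```

```text
top case [(0.87, [305.3, 226.2, 414.4, 272.9])]
[[0.454, -0.194, 0.003], [0.513, -0.073, 0.251], [0.573, 0.054, 0.289]]
top cover [(0.89, [308.1, 226.0, 414.7, 267.3])]
[[0.468, -0.193, 0.244], [0.515, -0.074, 0.251], [0.562, 0.043, 0.289]]
top centrifuge [(0.64, [245.3, 154.9, 300.5, 211.8]), (0.58, [306.6, 226.4, 411.2, 275.4]), (0.32, [309.2, 223.5, 414.1, 265.8])]
[[0.629, 0.083, 0.002], [0.694, 0.148, 0.102], [0.77, 0.224, 0.125]]
top stirrer [(0.89, [423.0, 150.0, 482.5, 209.4])]
[[0.619, -0.423, 0.012], [0.695, -0.339, 0.089], [0.775, -0.274, 0.098]]
top bottle [(0.7, [461.8, 258.4, 492.4, 282.3])]
[[0.415, -0.425, 0.017], [0.446, -0.39, 0.103], [0.474, -0.371, 0.154]]
top beaker [(0.68, [231.0, 241.6, 260.8, 266.0]), (0.47, [463.7, 258.2, 494.5, 284.7])]
[[0.475, 0.188, -0.003], [0.506, 0.229, 0.009], [0.541, 0.271, 0.095]]
top spine [(0.66, [82.2, 94.2, 640.0, 160.6])]
[[0.777, -0.831, 0.016], [0.837, -0.097, 0.1], [0.917, 0.636, 0.229]]
side case [(0.9, [220.3, 134.1, 311.4, 257.5]), (0.24, [162.4, 269.0, 195.5, 304.0])]
[[0.465, -0.21, 0.016], [0.55, -0.108, 0.209], [0.574, 0.039, 0.286]]
side cover [(0.83, [219.8, 132.7, 304.1, 244.1])]
[[0.465, -0.201, 0.07], [0.541, -0.104, 0.244], [0.564, 0.039, 0.286]]
side centrifuge [(0.92, [337.3, 156.0, 385.0, 211.5]), (0.67, [219.5, 135.2, 311.1, 256.7])]
[[0.634, 0.077, 0.001], [0.71, 0.118, 0.094], [0.768, 0.206, 0.123]]
side stirrer [(0.95, [223.7, 282.6, 306.9, 363.8])]
[[0.614, -0.427, -0.002], [0.704, -0.362, 0.09], [0.777, -0.278, 0.097]]
side bottle [(0.75, [162.2, 270.0, 195.4, 305.1])]
[[0.428, -0.439, 0.008], [0.458, -0.412, 0.098], [0.475, -0.379, 0.151]]
side beaker []
side spine [(0.83, [245.4, 82.5, 487.8, 397.0])]
[[0.78, -0.501, 0.037], [0.853, -0.087, 0.099], [0.917, 0.624, 0.216]]
```

```bash
cat >> h.py <<'E'
def fitcase(X):
    # top plane of cover (240x90), restricted area
    m=(abs(X[...,2]-0.25)<0.006)&(X[...,0]>0.35)&(X[...,0]<0.9)&(abs(X[...,1]+0.08)<0.3)
    m=m.astype(np.uint8); nn,l,st,_=cv2.connectedComponentsWithStats(m); k=1+np.argmax(st[1:,4])
    P=X[l==k][:,:2].astype(np.float32)
    (c,(w,h),a)=cv2.minAreaRect(P*1000); 
    a=a if w<h else a-90   # direction of short axis
    a=(a+90)%180-90
    a=np.radians(a)
    return np.array(c)/1000,(w,h),a
def fitbase(X,lo=.05,hi=.068):
    pass
def fitspine(X):
    m=(abs(X[...,2]-0.1)<0.006)&(X[...,0]>0.72)&(X[...,0]<0.85)
    e=[]
    for y in np.arange(-.6,.55,.01):
        q=X[m&(abs(X[...,1]-y)<.005)]
        if len(q)>3: e.append((y,q[:,0].min()))
    e=np.array(e)
    for _ in range(4):
        c=np.polyfit(e[:,0],e[:,1],1); r=e[:,1]-np.polyval(c,e[:,0]); e=e[abs(r)<max(2*r.std(),.002)]
    return c,len(e),r.std()
E
python3 - <<'E'
from h import *
for n in ("top","side"):
    X=np.load(n+".npy"); M=np.load(n+"_m.npz")
    print(n,fitcase(X)); print(fitspine(X))
    Y=X[M["stirrer"]]; Y=Y[abs(Y[:,2]-.085)<.015]; print("stir",cv2.minAreaRect((Y[:,:2]*1000).astype(np.float32)))
    Y=X[M["centrifuge"]]; Y=Y[(Y[:,2]>.03)]; print("cent",cv2.minEnclosingCircle((Y[:,:2]*1000).astype(np.float32)), np.percentile(Y,[1,99],axis=0))
    # base ledge
    Y=X[M["case"]]; Y=Y[(abs(Y[:,2]-.06)<.012)]; print("ledge",len(Y),cv2.minAreaRect((Y[:,:2]*1000).astype(np.float32)))
E
```

```text
top (array([ 0.51511133, -0.07533024]), (241.95359802246094, 91.76653289794922), np.float64(-0.05106598074421489))
(array([0.00102307, 0.77958603]), 91, np.float64(0.0005951167623282164))
stir ((701.853515625, -348.93359375), (150.77984619140625, 149.96694946289062), 89.55927276611328)
cent ((703.5584716796875, 157.87440490722656), 78.86947631835938) [[0.62945337 0.08357056 0.03864467]
 [0.76995592 0.22179456 0.12521397]]
ledge 426 ((515.4429931640625, -74.30213928222656), (264.2434387207031, 115.69429779052734), 87.07539367675781)
side (array([ 0.51327759, -0.0777543 ]), (241.96800231933594, 95.06195831298828), np.float64(-0.05370424127810189))
(array([0.00144875, 0.77761509]), 82, np.float64(0.0008381981543515541))
stir ((701.8036499023438, -353.6643371582031), (152.7388458251953, 154.08447265625), 89.4783935546875)
cent ((718.936767578125, 130.1576690673828), 93.55036926269531) [[0.63616653 0.07688465 0.03262766]
 [0.76863066 0.19948554 0.12362122]]
ledge 755 ((514.435302734375, -78.32289123535156), (266.72625732421875, 117.20613861083984), 86.44940948486328)
```

```bash
cat >> h.py <<'E'
from scipy.spatial.transform import Rotation as R
def Rt(yaw,t):
    x=np.array([np.cos(yaw),np.sin(yaw),0]); z=np.array([0,0,-1.]); y=np.cross(z,x)
    return R.from_matrix(np.stack([x,y,z],1))*R.from_rotvec([0,t,0])
def rel(p,Rg,p0,R0):
    return (R0.inv().apply(np.array(p)-p0)*100).round(2).tolist(), (R0.inv()*Rg).as_rotvec().round(4).tolist()
def cur():
    s=read_state(); return s["tool_pos"],R.from_quat(s["ee_rot"]),s
E
python3 - <<'E'
from h import *
p,r,s=cur()
print(rel((.385,-.07,.23),Rt(-.053,.52),p,r)); print(rel((.385,-.07,.23),Rt(-.053,0),p,r))
E
```

```text
([32.03, -32.53, 0.13], [-0.126, 0.5097, 0.4738])
([32.03, -32.53, 0.13], [-0.0, -0.0, 0.4848])
```

Call:
{"name": "apply_moves", "arguments": {"targets": [[[32.0, -32.5, 0], [-0.126, 0.51, 0.474]], [[32.0, -32.5, 0], [-0.126, 0.51, 0.474]], [[32.0, -32.5, 0], [-0.126, 0.51, 0.474]], [[32.0, -32.5, 0], [-0.126, 0.51, 0.474]], [[32.0, -32.5, 0], [-0.126, 0.51, 0.474]], [[32.0, -32.5, 0], [-0.126, 0.51, 0.474]], [[32.0, -32.5, 0], [-0.126, 0.51, 0.474]], [[32.0, -32.5, 0], [-0.126, 0.51, 0.474]], [[32.0, -32.5, 0], [-0.126, 0.51, 0.474]], [[32.0, -32.5, 0], [-0.126, 0.51, 0.474]]], "gripper": 1}}

```text
time_s: 2.15
tool_pos: [0.3848, -0.0707, 0.2314]
ee_rot: [0.966, -0.026, 0.257, 0.007]
contact_force: [-0.6, -0.1, 1.6]
grip_width: 1.004
```

Run:
```python
from h import *
p,r,s=cur(); print(s["time_s"],p,s["joint_positions"],s["contact_force"]); print(r.as_matrix().round(3))
print(rel((.385,-.072,.016),Rt(-.053,.52),p,r))
```

```text
2.15 [ 0.38478182 -0.07070802  0.2313664 ] [-0.42555401 -0.17341894  2.33448986  0.37260392  0.52035438  0.91678106] [-0.63916276 -0.07944174  1.56577853]
[[ 0.866 -0.053  0.497]
 [-0.046 -0.999 -0.026]
 [ 0.497  0.    -0.868]]
([-10.68, 0.13, 18.7], [-0.0, -0.0004, 0.0001])
```

Call:
{"name": "apply_moves", "arguments": {"targets": [[[-2.5, 0.05, 4.4], [0, 0, 0]], [[-5, 0.1, 8.8], [0, 0, 0]], [[-7.5, 0.1, 13.2], [0, 0, 0]], [[-7.5, 0.1, 13.2], [0, 0, 0]], [[-7.5, 0.1, 13.2], [0, 0, 0]]]}}

```text
time_s: 2.78
tool_pos: [0.395, -0.0647, 0.1078]
ee_rot: [0.962, -0.021, 0.272, -0.01]
contact_force: [0.0, -0.5, -0.4]
grip_width: 1.0
```

Run:
```python
from h import *
n="side"; a,d=read_camera(n); cv2.imwrite("pics/s1.png",a[:,:,::-1])
p,r,s=cur(); print(s["time_s"],p,s["joint_positions"],s["contact_force"]); print(r.as_matrix().round(3))
print(rel((.385,-.072,.016),Rt(-.053,.52),p,r))
```

```text
2.825 [ 0.39441545 -0.06475425  0.10646184] [-0.43054818  0.18572405  2.46593599  1.64495854  0.22629635 -0.40338257] [-1.82193867  0.73064877  0.02590309]
[[ 0.851 -0.036  0.523]
 [-0.046 -0.999  0.006]
 [ 0.523 -0.029 -0.852]]
([-5.5, 1.02, 7.21], [-0.0336, -0.03, -0.0005])
```

View pics/s1.png

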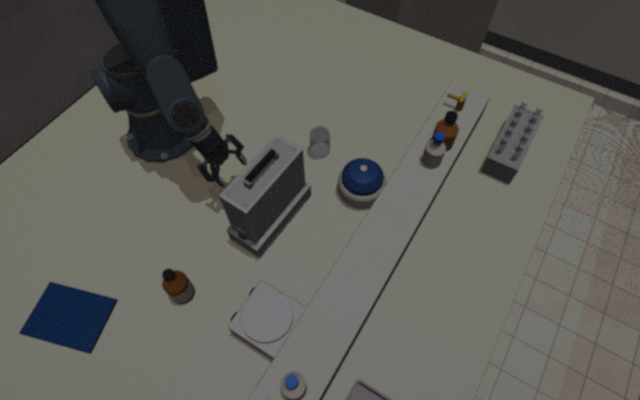

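Call:
{"name": "apply_moves", "arguments": {"targets": [[[-2, 0.3, 2.5], [-0.01, -0.01, 0]], [[-3.5, 0.6, 4.5], [-0.02, -0.02, 0]], [[-5.2, 0.9, 6.8], [-0.034, -0.03, 0]], [[-5.2, 0.9, 6.8], [-0.034, -0.03, 0]], [[-5.2, 0.9, 6.8], [-0.034, -0.03, 0]], [[-5.2, 0.9, 6.8], [-0.034, -0.03, 0]]]}}

```text
time_s: 3.58
tool_pos: [0.3866, -0.0694, 0.0236]
ee_rot: [0.966, -0.025, 0.258, 0.005]
contact_force: [-0.4, -0.8, -0.1]
grip_width: 1.002
```

Run:
```python
from h import *
n="side"; a,d=read_camera(n); cv2.imwrite("pics/s2.png",a[100:260,120:360,::-1].repeat(3,0).repeat(3,1))
p,r,s=cur(); print(s["time_s"],p,s["joint_positions"],s["contact_force"]); print(r.as_matrix().round(3))
print(rel((.385,-.072,.016),Rt(-.053,.52),p,r))
```

```text
3.625 [ 0.38665614 -0.06936815  0.02378859] [-0.42143098  0.47680441  2.49360333  2.60964539  0.36826444 -1.39251915] [ 0.33104373 -0.47030767 -0.5175288 ]
[[ 0.865 -0.051  0.499]
 [-0.045 -0.999 -0.023]
 [ 0.499 -0.002 -0.866]]
([-0.52, 0.27, 0.6], [-0.003, -0.0027, 0.0009])
```

View pics/s2.png

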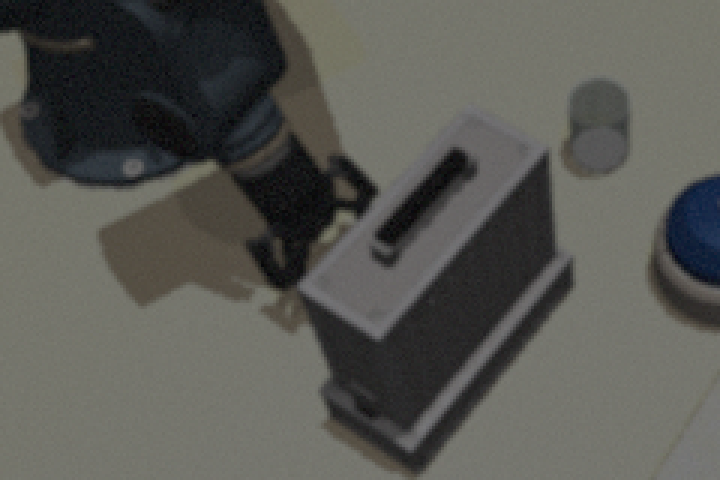

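Run:
```python
from h import *
p,r,s=cur()
for x,z in ((.387,.016),(.41,.016),(.43,.016),(.445,.016)): print(rel((x,-.0725,z),Rt(-.053,.52),p,r))
```

```text
([-0.34, 0.31, 0.7], [-0.003, -0.0027, 0.0009])
([1.65, 0.2, 1.85], [-0.003, -0.0027, 0.0009])
([3.38, 0.09, 2.84], [-0.003, -0.0027, 0.0009])
([4.67, 0.02, 3.59], [-0.003, -0.0027, 0.0009])
```

Call:
{"name": "apply_moves", "arguments": {"targets": [[[-0.3, 0.3, 0.7], [-0.003, -0.003, 0]], [[0.7, 0.25, 1.3], [-0.003, -0.003, 0]], [[1.65, 0.2, 1.85], [-0.003, -0.003, 0]], [[2.5, 0.15, 2.35], [-0.003, -0.003, 0]], [[3.4, 0.1, 2.85], [-0.003, -0.003, 0]], [[4.0, 0.05, 3.2], [-0.003, -0.003, 0]], [[4.4, 0, 3.45], [-0.003, -0.003, 0]], [[4.4, 0, 3.45], [-0.003, -0.003, 0]], [[4.4, 0, 3.45], [-0.003, -0.003, 0]]]}}

```text
time_s: 4.75
tool_pos: [0.441, -0.0718, 0.0148]
ee_rot: [0.966, -0.025, 0.256, 0.007]
contact_force: [1.1, 0.7, 0.7]
grip_width: 0.999
```

Run:
```python
from h import *
n="top"; a,d=read_camera(n); cv2.imwrite("pics/t3.png",a[180:380,200:460,::-1].repeat(3,0).repeat(3,1)); print(fitcase(cloud(n,d)))
p,r,s=cur(); print(s["time_s"],p,s["joint_positions"],s["contact_force"]); print(r.as_matrix().round(3))
```

```text
(array([ 0.51522778, -0.07529455]), (241.68577575683594, 91.74181365966797), np.float64(-0.04991456304691913))
4.8 [ 0.44104974 -0.07181557  0.01480411] [-0.3531824   0.52868204  2.36570163  2.60537639  0.28977481 -1.31713552] [-0.13862469 -0.02076331 -0.02145587]
[[ 0.868 -0.052  0.494]
 [-0.045 -0.999 -0.027]
 [ 0.495  0.001 -0.869]]
```

View pics/t3.png

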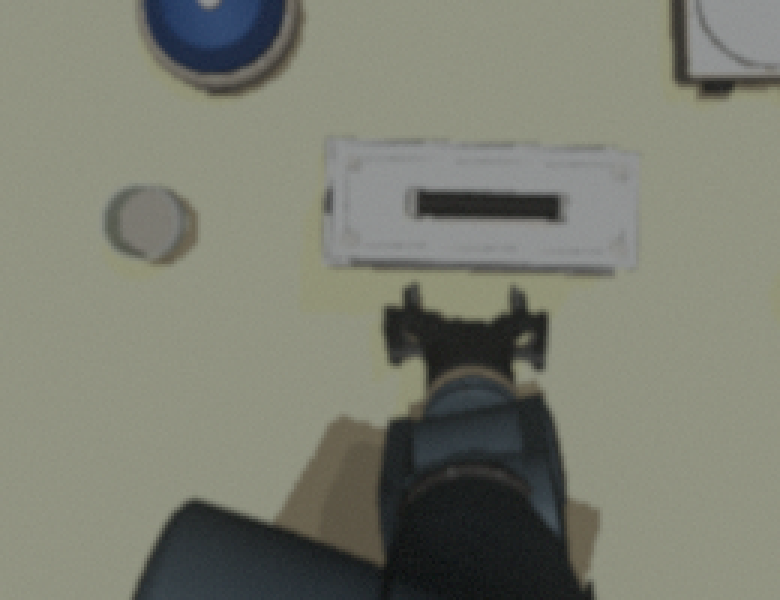

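```bash
cat >> h.py <<'E'
def plan(x1,y1,yaw1,n,z=.0155,t=.52):
    p,r,s=cur(); m=r.as_matrix(); yaw0=np.arctan2(m[1,0],m[0,0])
    for k in range(1,n+1):
        f=k/n; print(rel((p[0]+f*(x1-p[0]),p[1]+f*(y1-p[1]),z),Rt(yaw0+f*(yaw1-yaw0),t),p,r))
E
python3 -c "
from h import *
plan(.505,-.0775,-.042,10)"
```

```text
([0.59, 0.02, 0.26], [0.0015, 0.0025, -0.0008])
([1.15, 0.05, 0.57], [0.002, 0.0025, -0.0017])
([1.71, 0.07, 0.89], [0.0025, 0.0025, -0.0025])
([2.26, 0.09, 1.21], [0.0029, 0.0025, -0.0033])
([2.82, 0.12, 1.53], [0.0034, 0.0025, -0.0041])
([3.38, 0.14, 1.84], [0.0039, 0.0025, -0.005])
([3.94, 0.16, 2.16], [0.0043, 0.0025, -0.0058])
([4.5, 0.19, 2.48], [0.0048, 0.0025, -0.0066])
([5.05, 0.21, 2.8], [0.0053, 0.0025, -0.0075])
([5.61, 0.24, 3.11], [0.0058, 0.0025, -0.0083])
```

Call:
{"name": "apply_moves", "arguments": {"targets": [[[0.6, 0, 0.25], [0.001, 0.002, -0.001]], [[1.15, 0, 0.57], [0.002, 0.002, -0.002]], [[1.7, 0.05, 0.9], [0.002, 0.002, -0.002]], [[2.25, 0.1, 1.2], [0.003, 0.002, -0.003]], [[2.8, 0.12, 1.53], [0.003, 0.002, -0.004]], [[3.4, 0.14, 1.84], [0.004, 0.002, -0.005]], [[3.95, 0.16, 2.16], [0.004, 0.002, -0.006]], [[4.5, 0.19, 2.48], [0.005, 0.002, -0.007]], [[5.05, 0.21, 2.8], [0.005, 0.002, -0.008]], [[5.6, 0.24, 3.1], [0.006, 0.002, -0.008]]]}}

```text
time_s: 6.05
tool_pos: [0.5016, -0.0769, 0.0141]
ee_rot: [0.967, -0.021, 0.253, 0.005]
contact_force: [-20.2, 1.8, 9.4]
grip_width: 0.999
```

Run:
```python
from h import *
n="top"; a,d=read_camera(n); cv2.imwrite("pics/t4.png",a[130:330,200:460,::-1].repeat(3,0).repeat(3,1)); print(fitcase(cloud(n,d)))
n="side"; a,d=read_camera(n); cv2.imwrite("pics/s4.png",a[100:260,120:360,::-1].repeat(3,0).repeat(3,1)); print(fitcase(cloud(n,d)))
p,r,s=cur(); print(s["time_s"],p,s["joint_positions"],s["contact_force"],s["torque"]); print(r.as_matrix().round(3))
```

```text
(array([ 0.56134131, -0.07898111]), (241.7123565673828, 91.8193588256836), np.float64(-0.04405747286150786))
(array([ 0.56028857, -0.0818816 ]), (242.0785369873047, 94.340576171875), np.float64(-0.043907004259918385))
6.15 [ 0.50278526 -0.07713673  0.01429323] [-0.31275616  0.56795674  2.21738098  2.38841924  0.19329375 -1.06409398] [-9.89989642  1.24455829 -0.93890185] [0.29231722 1.58864875 0.06741905]
[[ 0.87  -0.042  0.491]
 [-0.037 -0.999 -0.021]
 [ 0.491  0.    -0.871]]
```

View pics/t4.png

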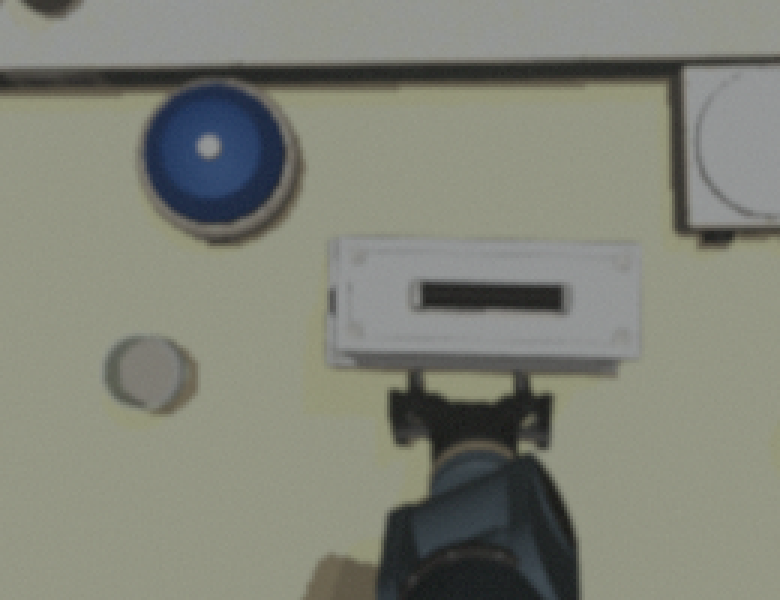

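View pics/s4.png

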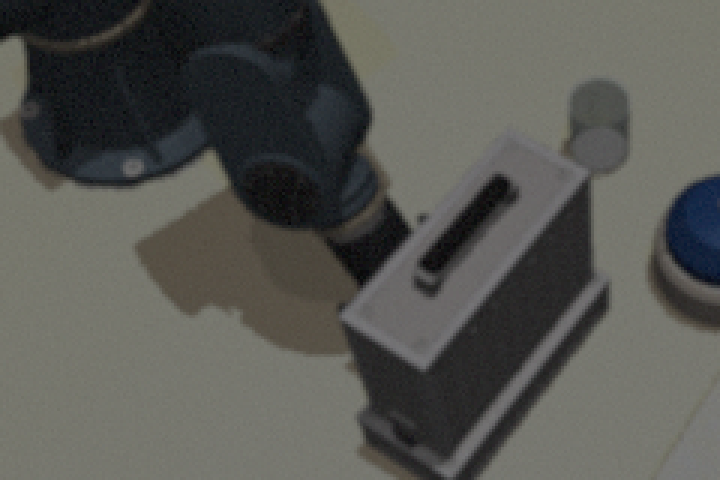

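```bash
python3 -c "
from h import *
plan(.545,-.0822,-.034,10)"
```

```text
([0.43, 0.03, 0.1], [0.0004, 0.0062, -0.0007])
([0.8, 0.07, 0.31], [0.0008, 0.0062, -0.0014])
([1.17, 0.1, 0.52], [0.0012, 0.0062, -0.0021])
([1.54, 0.13, 0.73], [0.0016, 0.0062, -0.0028])
([1.91, 0.16, 0.94], [0.002, 0.0062, -0.0035])
([2.27, 0.2, 1.14], [0.0024, 0.0062, -0.0042])
([2.64, 0.23, 1.35], [0.0028, 0.0062, -0.0049])
([3.01, 0.26, 1.56], [0.0032, 0.0062, -0.0056])
([3.38, 0.3, 1.77], [0.0036, 0.0062, -0.0063])
([3.75, 0.33, 1.98], [0.004, 0.0062, -0.007])
```

Call:
{"name": "apply_moves", "arguments": {"targets": [[[0.43, 0.03, 0.1], [0, 0.006, -0.001]], [[0.8, 0.07, 0.3], [0.001, 0.006, -0.001]], [[1.17, 0.1, 0.52], [0.001, 0.006, -0.002]], [[1.54, 0.13, 0.73], [0.002, 0.006, -0.003]], [[1.9, 0.16, 0.94], [0.002, 0.006, -0.0035]], [[2.27, 0.2, 1.14], [0.002, 0.006, -0.004]], [[2.64, 0.23, 1.35], [0.003, 0.006, -0.005]], [[3.0, 0.26, 1.56], [0.003, 0.006, -0.0055]], [[3.38, 0.3, 1.77], [0.004, 0.006, -0.006]], [[3.75, 0.33, 1.98], [0.004, 0.006, -0.007]]]}}

```text
time_s: 7.4
tool_pos: [0.5446, -0.0823, 0.0151]
ee_rot: [0.966, -0.017, 0.257, 0.005]
contact_force: [-11.9, 0.9, -3.6]
grip_width: 1.002
```

```bash
cat > look.py <<'E'
from h import *
import sys
n="top"; a,d=read_camera(n); cv2.imwrite(f"pics/t{sys.argv[1]}.png",a[130:330,200:460,::-1].repeat(3,0).repeat(3,1)); print(fitcase(cloud(n,d)))
p,r,s=cur(); print(s["time_s"],p,s["joint_positions"],s["contact_force"],s["torque"]); print(r.as_matrix().round(3))
E
python3 look.py 5; python3 -c "
from h import *
plan(.585,-.0868,-.024,10)"
```

```text
(array([ 0.60600781, -0.08323852]), (240.07164001464844, 91.88020324707031), np.float64(-0.03501910359594244))
7.45 [ 0.54526179 -0.0823821   0.01533352] [-0.29656584  0.59991681  2.11703941  2.12607409  0.15189529 -0.78954984] [-11.08740154   1.85507158  -2.18920086] [0.26116167 1.97759765 0.1503572 ]
[[ 0.867 -0.034  0.497]
 [-0.03  -0.999 -0.017]
 [ 0.497  0.    -0.868]]
([0.35, 0.03, 0.18], [0.0009, 0.0, -0.0009])
([0.7, 0.06, 0.38], [0.0014, 0.0, -0.0017])
([1.05, 0.09, 0.58], [0.0019, 0.0, -0.0026])
([1.39, 0.12, 0.78], [0.0024, 0.0, -0.0035])
([1.74, 0.15, 0.98], [0.0029, 0.0, -0.0044])
([2.08, 0.18, 1.17], [0.0034, 0.0, -0.0052])
([2.43, 0.21, 1.37], [0.0039, 0.0, -0.0061])
([2.78, 0.24, 1.57], [0.0044, 0.0, -0.007])
([3.12, 0.27, 1.77], [0.0049, 0.0, -0.0079])
([3.47, 0.31, 1.97], [0.0054, 0.0, -0.0087])
```

Call:
{"name": "apply_moves", "arguments": {"targets": [[[0.35, 0.05, 0.18], [0.001, 0, -0.001]], [[0.7, 0.09, 0.38], [0.0015, 0, -0.002]], [[1.05, 0.13, 0.58], [0.002, 0, -0.003]], [[1.39, 0.17, 0.78], [0.0025, 0, -0.0035]], [[1.74, 0.22, 0.98], [0.003, 0, -0.0045]], [[2.08, 0.26, 1.17], [0.0035, 0, -0.005]], [[2.43, 0.31, 1.37], [0.004, 0, -0.006]], [[2.78, 0.36, 1.57], [0.0045, 0, -0.007]], [[3.12, 0.4, 1.77], [0.005, 0, -0.008]], [[3.47, 0.45, 1.97], [0.0055, 0, -0.009]]]}}

```text
time_s: 8.7
tool_pos: [0.5847, -0.088, 0.0155]
ee_rot: [0.966, -0.011, 0.257, 0.003]
contact_force: [-11.0, 0.9, -3.4]
grip_width: 0.998
```

```bash
python3 look.py 6; python3 -c "
from h import *
plan(.625,-.0940,-.012,10)"
```

```text
(array([ 0.64710791, -0.08907578]), (241.82321166992188, 92.52051544189453), np.float64(-0.020321783330067643))
8.75 [ 0.58527343 -0.08809168  0.01571579] [-0.28658058  0.6350989   2.01710927  1.69776412  0.13145443 -0.35746002] [-12.00268823   2.49100318  -1.06895394] [0.20284882 1.88214916 0.12813213]
[[ 0.867 -0.023  0.498]
 [-0.02  -1.    -0.011]
 [ 0.498 -0.001 -0.867]]
([0.33, 0.05, 0.22], [-0.0, -0.0012, -0.001])
([0.68, 0.1, 0.42], [0.0006, -0.0012, -0.002])
([1.03, 0.15, 0.61], [0.0011, -0.0012, -0.003])
([1.37, 0.2, 0.81], [0.0017, -0.0012, -0.004])
([1.72, 0.25, 1.01], [0.0023, -0.0012, -0.005])
([2.06, 0.3, 1.21], [0.0029, -0.0012, -0.006])
([2.41, 0.35, 1.41], [0.0034, -0.0012, -0.007])
([2.75, 0.4, 1.61], [0.004, -0.0012, -0.008])
([3.1, 0.45, 1.8], [0.0046, -0.0012, -0.009])
([3.45, 0.5, 2.0], [0.0052, -0.0012, -0.01])
```

View pics/t6.png

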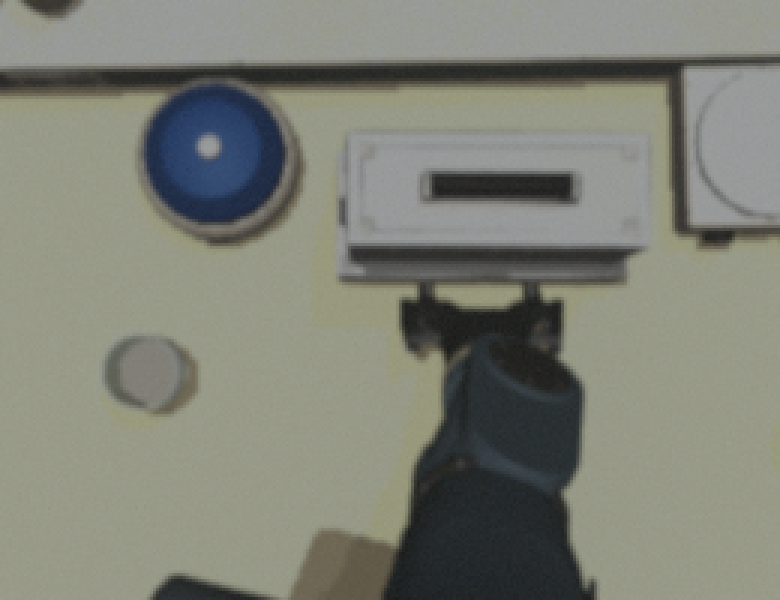

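Call:
{"name": "apply_moves", "arguments": {"targets": [[[0.33, 0.05, 0.22], [0, -0.001, -0.001]], [[0.68, 0.1, 0.42], [0.0005, -0.001, -0.002]], [[1.03, 0.15, 0.61], [0.001, -0.001, -0.003]], [[1.37, 0.2, 0.81], [0.0015, -0.001, -0.004]], [[1.72, 0.25, 1.01], [0.002, -0.001, -0.005]], [[2.06, 0.3, 1.21], [0.003, -0.001, -0.006]], [[2.41, 0.35, 1.41], [0.0035, -0.001, -0.007]], [[2.75, 0.4, 1.61], [0.004, -0.001, -0.008]], [[3.1, 0.45, 1.8], [0.0045, -0.001, -0.009]], [[3.45, 0.5, 2.0], [0.005, -0.001, -0.01]]]}}

```text
time_s: 10.0
tool_pos: [0.6245, -0.0935, 0.0154]
ee_rot: [0.966, -0.006, 0.257, 0.001]
contact_force: [-10.4, 0.9, -3.9]
grip_width: 1.0
```

```bash
python3 look.py 7; python3 -c "
from h import *
X=np.load('top.npy')
d=read_camera('side')[1]; print(fitcase(cloud('side',d)))
plan(.652,-.0985,-.001,7)"
```

```text
(array([ 0.6860863 , -0.09461676]), (242.0432891845703, 92.75946044921875), np.float64(-0.016971260362638952))
10.05 [ 0.62509068 -0.09359478  0.01556635] [-0.27785826  0.67459091  1.91369882  1.22153975  0.14090091  0.12037068] [-10.57404601   1.37505976  -2.42472244] [0.16949272 1.87995578 0.17697822]
[[ 0.868 -0.011  0.497]
 [-0.01  -1.    -0.005]
 [ 0.497 -0.001 -0.868]]
(array([ 0.68509729, -0.09633624]), (243.00253295898438, 93.20794677734375), np.float64(-0.008121576060305644))
([0.33, 0.07, 0.2], [-0.0005, -0.0005, -0.0013])
([0.67, 0.13, 0.39], [0.0003, -0.0005, -0.0027])
([1.0, 0.2, 0.59], [0.0011, -0.0005, -0.004])
([1.34, 0.26, 0.78], [0.0018, -0.0005, -0.0054])
([1.68, 0.33, 0.97], [0.0026, -0.0005, -0.0067])
([2.01, 0.4, 1.16], [0.0034, -0.0005, -0.0081])
([2.35, 0.46, 1.36], [0.0041, -0.0005, -0.0094])
```

View pics/t7.png

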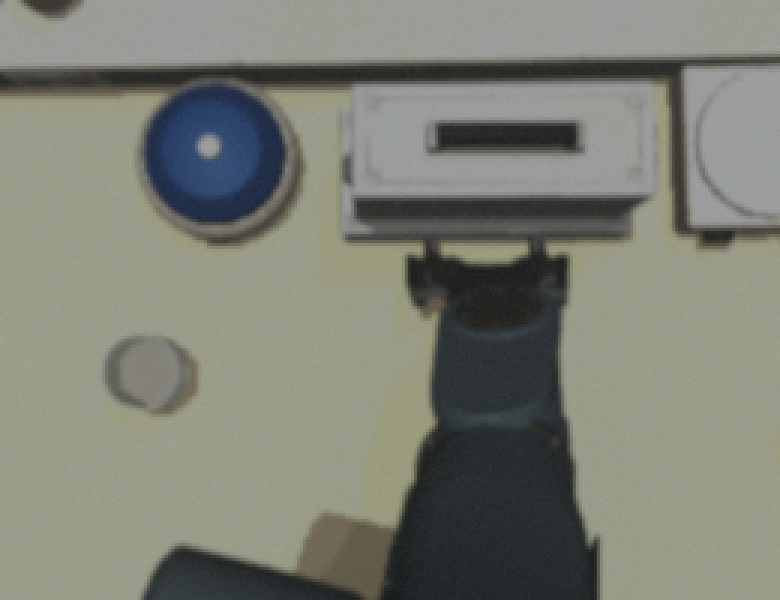

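Run:
```python
from h import *
for n in ("top","side"):
    X=np.load(n+".npy"); M=np.load(n+"_m.npz")
    Y=X[M["centrifuge"]]; Y=Y[Y[:,2]>.105]; 
    # paraboloid fit of the dome
    A=np.c_[np.ones(len(Y)),Y[:,0],Y[:,1],Y[:,0]**2+Y[:,1]**2]; Y2=Y
    for _ in range(3):
        c=np.linalg.lstsq(A,Y2[:,2],rcond=None)[0]; r=Y2[:,2]-A@c; k=abs(r)<2.5*r.std(); A=A[k];Y2=Y2[k]
    print(n,-c[1]/2/c[3],-c[2]/2/c[3],r.std())
    Y=X[M["stirrer"]]; Y=Y[(Y[:,2]>.07)]; print(np.percentile(Y[:,1],[0.5,2,98,99.5]))
```

```text
top 0.7026199136727791 0.15382377334714403 0.0028019662813188843
[-0.42291114 -0.41921657 -0.27752274 -0.27525928]
side 0.7006352901897946 0.15162892835996467 0.002186358485807285
[-0.42598483 -0.4238873  -0.28206793 -0.27931381]
```

Call:
{"name": "apply_moves", "arguments": {"targets": [[[0.33, 0.06, 0.2], [0, 0, -0.001]], [[0.67, 0.12, 0.39], [0, 0, -0.003]], [[1.0, 0.18, 0.59], [0.001, 0, -0.004]], [[1.34, 0.24, 0.78], [0.002, 0, -0.005]], [[1.68, 0.31, 0.97], [0.0025, 0, -0.007]], [[2.01, 0.37, 1.16], [0.0035, 0, -0.008]], [[2.35, 0.43, 1.36], [0.004, 0, -0.0095]]]}}

```text
time_s: 10.98
tool_pos: [0.6515, -0.0979, 0.0151]
ee_rot: [0.966, -0.0, 0.257, -0.0]
contact_force: [-12.0, 1.2, -4.0]
grip_width: 1.001
```

```bash
python3 look.py 8; python3 -c "
from h import *
d=read_camera('side')[1]; print(fitcase(cloud('side',d)))
plan(.664,-.0985,-.001,6)"
```

```text
(array([ 0.71287604, -0.09779359]), (241.8461456298828, 93.07693481445312), np.float64(-0.0012329104266521832))
11.025 [ 0.65203981 -0.09798996  0.01534141] [-0.27413127  0.70357664  1.84136652  0.9705987   0.16396701  0.36791454] [-11.29106248   1.78655192  -2.52920819] [0.27788857 1.90215053 0.25918717]
[[ 0.868 -0.001  0.497]
 [-0.001 -1.     0.   ]
 [ 0.497 -0.001 -0.868]]
(array([ 0.71117218, -0.10003584]), (242.7656707763672, 93.23001098632812), np.float64(-0.0018102837509813622))
([0.18, 0.01, 0.09], [-0.0007, 0.0002, 0.0])
([0.36, 0.02, 0.19], [-0.0007, 0.0002, 0.0])
([0.53, 0.03, 0.29], [-0.0007, 0.0002, 0.0])
([0.71, 0.04, 0.39], [-0.0007, 0.0002, 0.0])
([0.88, 0.04, 0.49], [-0.0007, 0.0002, 0.0001])
([1.06, 0.05, 0.59], [-0.0007, 0.0002, 0.0001])
```

Call:
{"name": "apply_moves", "arguments": {"targets": [[[0.18, 0.01, 0.1], [0, 0, 0]], [[0.35, 0.01, 0.2], [0, 0, 0]], [[0.52, 0.02, 0.3], [0, 0, 0]], [[0.69, 0.02, 0.4], [0, 0, 0]]]}}

```text
time_s: 11.58
tool_pos: [0.6594, -0.0983, 0.0151]
ee_rot: [0.966, -0.001, 0.257, -0.0]
contact_force: [-11.9, 0.2, -4.2]
grip_width: 1.002
```

Call:
{"name": "apply_moves", "arguments": {"targets": [[[0.09, 0, 0.05], [0, 0, 0]], [[0.09, 0, 0.05], [0, 0, 0]]]}}

```text
time_s: 11.82
tool_pos: [0.6605, -0.0983, 0.0152]
ee_rot: [0.966, -0.001, 0.257, -0.0]
contact_force: [-9.9, 0.2, -4.2]
grip_width: 0.999
```

Call:
{"name": "apply_moves", "arguments": {"targets": [[[0.09, 0, 0.05], [0, 0, 0]], [[0.09, 0, 0.05], [0, 0, 0]]]}}

```text
time_s: 12.08
tool_pos: [0.6615, -0.0983, 0.0152]
ee_rot: [0.966, -0.001, 0.257, -0.0]
contact_force: [-9.9, -0.2, -4.2]
grip_width: 1.0
```

Call:
{"name": "apply_moves", "arguments": {"targets": [[[0.09, 0, 0.05], [0, 0, 0]], [[0.09, 0, 0.05], [0, 0, 0]]]}}

```text
time_s: 12.32
tool_pos: [0.6624, -0.0983, 0.0151]
ee_rot: [0.967, -0.001, 0.257, -0.0]
contact_force: [-11.0, 0.4, -3.6]
grip_width: 0.998
```

Call:
{"name": "apply_moves", "arguments": {"targets": [[[0.09, 0, 0.05], [0, 0, 0]], [[0.09, 0, 0.05], [0, 0, 0]]]}}

```text
time_s: 12.58
tool_pos: [0.6628, -0.0983, 0.0146]
ee_rot: [0.967, -0.001, 0.256, -0.0]
contact_force: [-14.0, -1.3, -4.8]
grip_width: 0.997
```

```bash
python3 look.py 9; python3 -c "
from h import *
d=read_camera('side')[1]; print(fitcase(cloud('side',d)))"
```

```text
(array([ 0.72272314, -0.09813129]), (241.86012268066406, 93.04051208496094), np.float64(-0.0027567712023955234))
12.625 [ 0.66276652 -0.09826452  0.01463463] [-0.26904215  0.71629448  1.81199568  0.87581833  0.17257963  0.4684876 ] [-13.74319866  -1.21777588  -4.31111698] [-0.15956262  2.47008509  0.02553756]
[[ 0.869 -0.001  0.495]
 [-0.001 -1.     0.   ]
 [ 0.495 -0.001 -0.869]]
(array([ 0.7205011 , -0.10049873]), (244.01498413085938, 93.40742492675781), np.float64(-0.0012820457487641452))
```

Call:
{"name": "apply_moves", "arguments": {"targets": [[[0.09, 0, 0.05], [0, 0, 0]], [[0.09, 0, 0.05], [0, 0, 0]]]}}

```text
time_s: 12.92
tool_pos: [0.663, -0.0983, 0.0144]
ee_rot: [0.967, -0.001, 0.255, -0.001]
contact_force: [-21.6, -1.5, 0.3]
grip_width: 1.003
```

Call:
{"name": "apply_moves", "arguments": {"targets": [[[0.09, 0, 0.05], [0, 0, 0]], [[0.09, 0, 0.05], [0, 0, 0]]]}}

```text
time_s: 13.18
tool_pos: [0.6631, -0.0982, 0.0142]
ee_rot: [0.967, -0.001, 0.255, -0.001]
contact_force: [-32.0, -2.6, 6.6]
grip_width: 1.003
```

Call:
{"name": "apply_moves", "arguments": {"targets": [[[-0.35, 0, -0.2], [0, 0, 0]], [[-0.87, 0, -0.5], [0, 0, 0]], [[-1.74, 0, -1.0], [0, 0, 0]], [[-2.6, 0, -1.5], [0, 0, 0]], [[-3.5, 0, -2.0], [0, 0, 0]], [[-4.4, 0, -2.6], [0, 0, 0]], [[-5.2, 0, -3.1], [0, 0, 0]], [[-6.1, 0, -3.7], [0, 0, 0]], [[-7.0, 0, -4.2], [0, 0, 0]], [[-7.0, 0, -4.2], [0, 0, 0]]]}}

```text
time_s: 14.42
tool_pos: [0.5864, -0.0992, 0.0189]
ee_rot: [0.966, -0.001, 0.259, 0.001]
contact_force: [-1.0, 1.0, 0.4]
grip_width: 0.995
```

```bash
python3 look.py 10
python3 - <<'E'
from h import *
for n in ("top","side"):
    a,d=read_camera(n); X=cloud(n,d); print(n,fitcase(X)); print(fitspine(X))
    cv2.imwrite(f"pics/{n}11.png",a[:,:,::-1])
    for q in ("centrifuge","stirrer","bottle","beaker"):
        r=cut_out(n,q)
        if r:
            Y=X[r[0]["pixels"]]; Y=Y[~np.isnan(Y[:,0])]; print(q,r[0]["box"],np.percentile(Y,[1,50,99],axis=0).round(3).tolist())
    X0=np.load(n+".npy")
E
```

```text
(array([ 0.72232086, -0.09802104]), (241.80078125, 92.88529205322266), np.float64(-0.0041011349206675225))
14.475 [ 0.58689046 -0.09920898  0.01902022] [-0.31392411  0.63211268  2.00894711  1.59603988  0.15303216 -0.29819472] [-0.34458019  0.51940435 -0.37525999] [ 0.0017033   0.19238267 -0.0329274 ]
[[ 0.865 -0.002  0.501]
 [-0.001 -1.    -0.003]
 [ 0.501  0.002 -0.865]]
top (array([ 0.72236182, -0.09830735]), (242.15911865234375, 92.7125244140625), np.float64(-0.002456766105598097))
(array([-0.00566412,  0.78462132]), 89, np.float64(0.011265710961744056))
centrifuge [244.3, 156.8, 299.2, 210.5] [[0.63, 0.084, 0.038], [0.693, 0.148, 0.104], [0.763, 0.22, 0.124]]
stirrer [423.4, 152.3, 481.2, 208.0] [[0.62, -0.421, 0.022], [0.695, -0.339, 0.089], [0.775, -0.274, 0.098]]
bottle [463.1, 258.4, 494.1, 284.3] [[0.411, -0.426, 0.005], [0.445, -0.39, 0.102], [0.475, -0.371, 0.153]]
beaker [232.7, 242.6, 264.3, 265.9] [[0.475, 0.188, -0.002], [0.506, 0.229, 0.011], [0.539, 0.255, 0.094]]
side (array([ 0.72016077, -0.10077222]), (242.4963836669922, 93.01410675048828), np.float64(-0.003422561474915333))
(array([0.01200896, 0.77055355]), 83, np.float64(0.011178775459369288))
centrifuge [248.6, 84.2, 491.8, 400.0] [[0.778, -0.501, 0.01], [0.852, -0.086, 0.099], [0.917, 0.627, 0.216]]
stirrer [225.6, 283.8, 307.3, 358.4] [[0.618, -0.427, 0.024], [0.704, -0.362, 0.09], [0.77, -0.281, 0.096]]
bottle [162.3, 268.4, 192.8, 303.7] [[0.419, -0.44, -0.002], [0.458, -0.412, 0.096], [0.474, -0.37, 0.152]]
beaker [308.3, 122.8, 328.8, 158.9] [[0.443, 0.183, -0.002], [0.503, 0.216, 0.053], [0.538, 0.317, 0.092]]
```

View pics/top11.png

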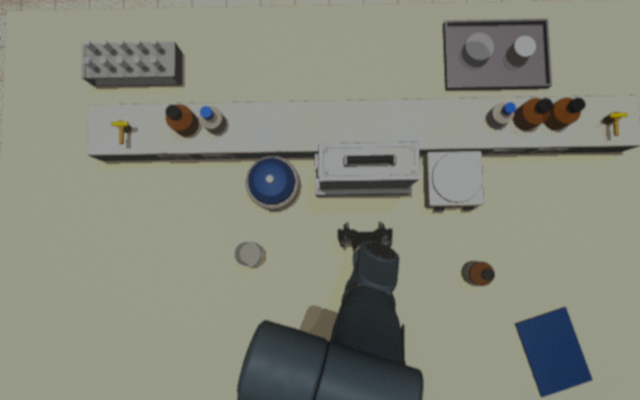

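View pics/side11.png

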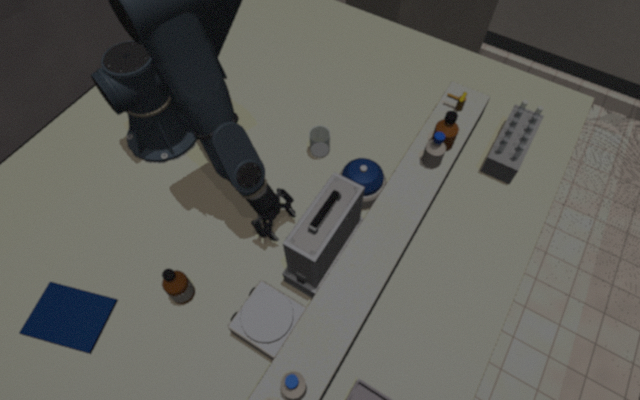

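```bash
python3 -c "
from h import *
print(finish_job(), read_state()['contact_force'])"
```

```text
the job is handed in; nothing more can be done
the job is handed in; nothing more can be done
```

I pushed the case back with both open fingertips on the front of its base, about 30 mm above the bench. I tilted the tool so the gripper's body stayed clear of the cover. I turned the case square on the way and pressed until it stopped moving against the spine, at about 32 N. Then I backed off roughly 75 mm and handed the job in at about 15 s.

**Position:** the back of the case is within about 1 mm of the spine front, measured by depth before the push. The middle of the case is within about 1 mm of the midpoint between the centrifuge and the stirrer. Both cameras agree on this, despite a 2 mm offset between them.

**Angle:** the fit gives a yaw of about -0.001 to -0.004 rad, depending on the picture. That is within noise of the spine's own direction.

**Other items:** the centrifuge, stirrer, bottle and beaker measured as before, to within a few millimetres of measurement scatter, and look unmoved in the pictures. The wrist force was near zero after I backed off.

**Checks that failed:**
- In the last side picture, the network took the spine for the centrifuge, so that reading is useless.
- Re-fitting the spine edge after the push failed because the case now hides part of it. The flush check therefore rests on the earlier spine fit and the stop under force.

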